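Park the rolling pin by rolling it onto the pastry mat's margin beside the scraper

TASK

The ruled field of the pastry mat is needed for the next piece of dough, so park the rolling pin beside the other tool: with the fingertips on top of the pin, roll it sideways across the mat onto the rust-red margin strip on the side where the bench scraper lies, so that it lies still with its whole length resting on that strip, then take the hand away. Roll it from above: do not drag it, lift it or reach down beside it to push or grip its sides, and leave the scraper, the loaf and the bowl where they are.

Things in the scene. Friction and masses are not known exactly. Their poses are not given: they have to be found in the camera images.
- mat: cream silicone pastry mat, 360 (x) by 440 (y) mm, 2 mm thick, fixed to the table; origin at the centre of its underside on the table top; x to the robot's left (within 0.33 rad), y back towards the robot, z up. Ruled field (grey 42 mm grid) in the middle, x from -105 to +105 mm; plain rust-red margin strips along the left and right edges, x from +120 to +180 and from -180 to -120 mm, each the whole 440 mm long
- strip_left (a point): centre of the left rust-red margin strip (60 mm wide in the mat's x, 440 mm long in its y), on the mat's top face, at x = +150 mm in the mat's frame
- strip_right (a point): centre of the right rust-red margin strip (60 mm wide in the mat's x, 440 mm long in its y), on the mat's top face, at x = -150 mm in the mat's frame
- pin: loose plain beech rolling pin, no handles: a cylinder of 50 mm diameter, 340 mm long, 0.35 to 0.7 kg, lying along the mat's y to within 0.06 rad, between the two strips, its axis 110 to 190 mm from the centre line of each. Origin on its axis at mid-length, 27 mm above the table (the pin's top at 52 mm); y along the pin; x and z turn as it rolls. Let go at 0.1 m/s it rolls to a stop in about 10 mm
- pin_near (a point): middle of the pin's end face nearer the robot (mat's +y), on the axis, 170 mm from the origin
- pin_far (a point): middle of the pin's end face farther from the robot (mat's -y), on the axis, 170 mm from the origin
- pin_spot (a point): a dark burnt patch on the pin's surface, 75 mm from mid-length towards pin_near; underneath against the mat at the start, on top after half a turn (79 mm of rolling). The pin grips mat and fingertips well: driven by its top it rolls without slipping, half as far as the fingertip on it moves
- scraper: bench scraper lying flat on the table just off the mat, at the left or at the right of it, 30 mm or more beyond that strip: steel blade about 100 by 150 mm with a dark wooden grip of 24 mm diameter; origin under its middle on the table. The pin belongs on the strip on this side
- loaf: baked round raisin loaf, 110 mm diameter, 64 mm high, loose on the table at the side of the mat opposite the scraper; origin at the centre of its underside
- bowl: red bowl, 160 mm diameter, 70 mm high, loose on the table to the right of the mat at the end nearer the robot, whichever side the scraper is on; origin at the centre of its underside
Mind the look-alikes: they are no part of the job. Of the things that look like the scraper, the largest one is meant.

How it is judged:
By the outcome, as a careful person would: the job done as asked, in the order asked, and still so for the second after the job is handed in, with the robot touching nothing.
It also fails if it takes over 58 s, if anything falls off the work surface, if the arm or the gripper's body presses on something with over 40 N, if the wrist force passes 120 N, or if a joint passes its speed limit or range.

ROBOT

A 6-joint arm with a two-finger parallel gripper is mounted at the origin on the work surface. World frame = base frame: x ahead of the robot, y to its left, z up, the work surface at z = 0. Lengths are in mm, angles in rad, forces in N, time in s.
With the tool pointing down it reaches from about 300 to 1000 mm from the base axis. Payload 5.1 kg.
Tool frame: the origin (TCP) lies on the centre line of the jaws, within the pads' length; the fingertips stand 11 mm ahead of it and the grasp point (between the pads) lies 8 mm behind it (arm.tip_reach is the x of the fingertips in the tool frame, in mm); x points along the fingers, z is the direction in which the jaws open and shut, and the axes are right-handed (so a half turn about x gives the same grasp; the last joint's range is limited). The gripper opens to 95 mm and grips with 3 to 60 N. Pads are 20 mm wide; open, the fingers measure 119 mm over their backs; the gripper's body (75 mm by 180 mm) begins 59 mm behind the grasp point.
Start: joints at [1.251, 0.124, 1.65, -0, 1.367, -0.083], TCP at [152.508, 631.843, 225.656] pointing down, gripper open.
Joint ranges: [-2.61, 2.61], [-1.02, 2.33], [0.03, 2.71], [-1.35, 4.49], [0.32, 2.68], [-2.91, 2.91]. Speed limits (rad/s): [2.57, 2.57, 3.14, 3.14, 3.14, 3.14].

INTERFACE

Orientations are given as a unit quaternion [x, y, z, w].
In Python, from bench import arm gives the robot as it stands. The module is installed in compiled form; this text tells all that it offers.
- The arm moves only by the tool drive_tool, never from a script. Its argument "motion" is a list of rows, each an object of numbers: "x", "y", "z": the shift along the tool's x, y, z in m; "wx", "wy", "wz": the turn, a rotation vector about the tool's x, y, z in rad; "fingers": the opening, from -1 (shut) to 1 (fully open), so that 0 is half open. In form: [{"x": .., "y": .., "z": .., "wx": .., "wy": .., "wz": .., "fingers": ..}, ...]. A call has exactly 5 rows; each row is the pose to reach, as a shift and turn from the pose measured when the call began, along the tool's axes at that moment; what a row does not reach only later rows make up. A row lasts 1/8 s, in which the tool goes at most 62.5 mm and 10.7 degrees, less where a joint would pass 70% of its speed; a pose out of reach is approached as far as the arm can. A call with a gripper value outside its range is refused whole. The fingers move at their own pace and stop on an object; the grip force is fixed at half the most. Time passes only in rows, so rows that repeat a pose let the fingers close, or fill a call up. It gives the time, the measured TCP pose, the force and the opening at its end, in the units of the state.
- arm.get_obs(): the state, without advancing time (a new reading comes with each control period).
- arm.capture(name): name is "scene" or "side" or "wrist"; returns (picture, depth): 384x512x3 uint8, blue, green, red; 384x512 float32, mm along the optical axis (not along the pixel's ray), 0 where there is no reading.
- arm.camera_model(name): a dict with "fx", "fy", "cx", "cy" (pixels), "xyz" and "attitude" of the camera in the world; the wrist camera has in their place "tool_from_camera" (4x4, takes a point from camera to tool coordinates, whose origin is the TCP and whose axes are the tool frame's). Camera axes: x right, y down, z forward; pixel columns grow to the right and rows downward; lengths in mm; the calibration is good to about 2 mm. A picture is of the moment at which its call begins: read the wrist's pose just before it. camera_model takes no time and is no camera call.
- arm.finish_job(): hands the job in, once; it reports no verdict.
The state is a dict: "time": time; "joint_positions": joint angles; "qd": joint speeds; "tau": joint torques, N m; "ee_pos": TCP position; "ee_rot": TCP orientation; "wrist_force": force on the tool from outside, world axes, zero at the start; "moment": the same for the moment, N m; "opening": finger opening in mm.
Only numpy, scipy, OpenCV 4.12 (cv2) and the standard library are available. Lean on these libraries where they do the work, as an engineer would, in place of code of your own. Each camera call takes 0.05 s, during which the arm holds its last target.

## Working session

There is one attempt and no reset: what is moved stays moved. The work goes in short steps, Python scripts to look and compute and a tool call to move; the robot and the scene stay as the last step left them, time stands still between calls to the robot, and variables do not carry over. Pictures are saved under pics/ and viewed, and the job is handed in when it is done.

Besides the shell and the picture viewer there is one more tool, called as a command line: name --argument value ..., lists and objects as JSON in quotes. drive_tool: Moves the arm, as the interface text tells. Its arguments: {"type":"object","properties":{"motion":{"type":"array"}},"required":["motion"]}

```bash
mkdir -p pics; python3 - <<'E'
from bench import arm
import cv2,numpy as np
o=arm.get_obs();print(o, arm.tip_reach)
for n in ["scene","side"]:
    p,d=arm.capture(n);cv2.imwrite(f"pics/{n}0.png",p);np.save(f"{n}0.npy",d);print(n,arm.camera_model(n))
print(arm.camera_model("wrist"))
E
```

```text
{'time': 0.0, 'joint_positions': array([ 1.25138612e+00,  1.24517454e-01,  1.65162449e+00, -4.14468068e-07,
        1.36747650e+00, -8.25928464e-02]), 'qd': array([-0.00048629,  0.0003342 ,  0.00030168, -0.00035413, -0.0001192 ,
       -0.00072865]), 'tau': array([ 7.76578636e-04, -4.17586076e+01, -3.59942186e+01,  7.75330025e-02,
        4.87775635e-02, -1.66677719e-04]), 'ee_pos': array([152.33317507, 631.28653209, 224.40828915]), 'ee_rot': array([-0.43782791,  0.55616201,  0.43703739,  0.55496744]), 'wrist_force': array([ 1.13928805,  0.16156724, -0.18662191]), 'moment': array([-0.04560036,  0.03031555,  0.03547166]), 'opening': 95.46047469496307} 11.0
scene {'fx': 409.42963814710004, 'fy': 409.42963814710004, 'cx': 258.8185451102725, 'cy': 192.28860858198723, 'xyz': array([1288.85288962, -895.08244352,  781.94052796]), 'attitude': array([ 0.82976695,  0.29135744, -0.15748036, -0.44921886])}
side {'fx': 347.90951061544007, 'fy': 347.90951061544007, 'cx': 249.88209929353823, 'cy': 194.58681697360575, 'xyz': array([ 340.25516541, -725.54036781,  677.00502631]), 'attitude': array([ 0.89610063, -0.13450896,  0.06241543, -0.41834831])}
{'fx': 344.1686213785668, 'fy': 344.1686213785668, 'cx': 250.04314220004557, 'cy': 186.66637613801728, 'tool_from_camera': array([[ 4.15328191e-04, -2.45663814e-01,  9.69355001e-01,
        -1.59047128e+02],
       [ 8.03558660e-05, -9.69355073e-01, -2.45663867e-01,
         6.87532635e+01],
       [ 9.99999911e-01,  1.79924490e-04, -3.82859961e-04,
        -8.93868083e-02],
       [ 0.00000000e+00,  0.00000000e+00,  0.00000000e+00,
         1.00000000e+00]])}
```

View pics/scene0.png

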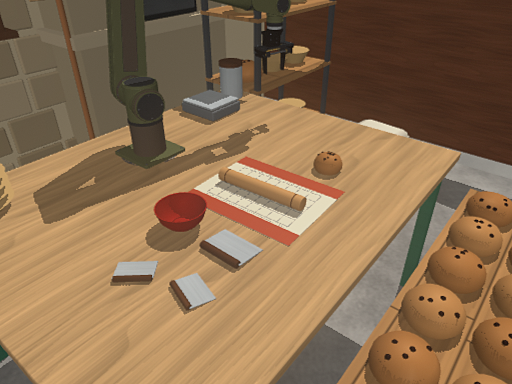

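View pics/side0.png

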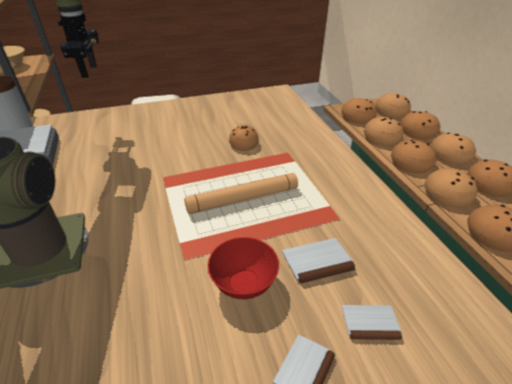

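The scene view shows the mat around (265,198), with the pin on it. The largest scraper is at (230,248), on the robot's right. The loaf is at (328,163) on the left and the bowl at (180,212). The side view agrees, so the target is strip_right. Next I measure.

```bash
cat > h.py <<'E'
import numpy as np,cv2
from scipy.spatial.transform import Rotation as R
from bench import arm
def cloud(n,d,obs=None):
    m=arm.camera_model(n)
    v,u=np.mgrid[0:384,0:512]
    P=np.stack([(u-m['cx'])/m['fx']*d,(v-m['cy'])/m['fy']*d,d],-1)
    if n=='wrist':
        T=m['tool_from_camera'];P=P@T[:3,:3].T+T[:3,3]
        return P@R.from_quat(obs['ee_rot']).as_matrix().T+obs['ee_pos']
    return P@R.from_quat(m['attitude']).as_matrix().T+m['xyz']
def measure(n,p,d,obs=None):
    W=cloud(n,d,obs);hsv=cv2.cvtColor(p,cv2.COLOR_BGR2HSV).astype(int)
    ok=(d>0)&(W[...,0]>300)&(W[...,0]<1000)&(abs(W[...,1])<450)
    red=ok&(abs(W[...,2])<10)&(hsv[...,0]<12)&(hsv[...,1]>150)
    out={}
    nl,lab,st,_=cv2.connectedComponentsWithStats(red.astype(np.uint8))
    for i in np.argsort(-st[1:,4])[:4]+1:
        if st[i,4]<150: continue
        q=W[lab==i][:,:2].astype(np.float32);r=cv2.minAreaRect(q)
        print(n,'red',st[i,4],np.round(r[0],1),np.round(r[1],1),round(r[2],2),'z',W[lab==i][:,2].mean().round(1),np.round(cv2.boxPoints(r)).tolist())
    return W,hsv
def pin(n,W,lo,hi,zmin=30,zmax=62):
    m=(W[...,2]>zmin)&(W[...,2]<zmax)&(W[...,0]>lo[0])&(W[...,0]<hi[0])&(W[...,1]>lo[1])&(W[...,1]<hi[1])
    nl,lab,st,_=cv2.connectedComponentsWithStats(m.astype(np.uint8))
    for i in np.argsort(-st[1:,4])[:3]+1:
        if st[i,4]<100: continue
        q=W[lab==i]
        # fit cylinder r=25, axis at z=zc
        from scipy.optimize import least_squares
        def f(a): # y = a0 + a1*(x-xm); z=a2
            nrm=np.hypot(1,a[1]);dd=(q[:,1]-a[0]-a[1]*(q[:,0]-xm))/nrm
            return np.hypot(dd,q[:,2]-a[2])-25
        xm=(q[:,0].min()+q[:,0].max())/2
        s=least_squares(f,[q[:,1].mean(),0,27],loss='soft_l1')
        print(n,'pin',st[i,4],'xrange',np.percentile(q[:,0],[.5,99.5]).round(1),'xm',xm.round(1),'fit y,slope,z',s.x.round(3),'rms',np.sqrt(np.mean(s.fun**2)).round(2),'ztop',np.percentile(q[:,2],99).round(1), 'bbox',st[i].tolist())
E
python3 - <<'E'
from h import *
for n in ['scene','side']:
    p=cv2.imread(f'pics/{n}0.png');d=np.load(f'{n}0.npy')
    W,h=measure(n,p,d);pin(n,W,(350,-300),(950,300))
    # scraper
    m=(W[...,2]>5)&(W[...,2]<35)&(W[...,1]<-60)&(W[...,0]>300)&(W[...,0]<1000)&(W[...,1]>-500)
    nl,lab,st,_=cv2.connectedComponentsWithStats(m.astype(np.uint8))
    for i in range(1,nl):
        if st[i,4]>60:
            q=W[lab==i];print('obj',st[i].tolist(),q.min(0).round(),q.max(0).round())
E
```

```text
scene red 1282 [ 564.8 -108.1] [437.8  62.2] 2.46 z 1.7 [[345.0, -86.0], [347.0, -149.0], [785.0, -130.0], [782.0, -68.0]]
scene red 890 [553.2 193.8] [438.9  63.8] 2.87 z 1.4 [[332.0, 215.0], [336.0, 151.0], [774.0, 173.0], [771.0, 237.0]]
scene pin 956 xrange [384.8 720.6] xm 551.7 fit y,slope,z [32.578  0.054 26.024] rms 2.73 ztop 53.9 bbox [218, 167, 88, 40, 956]
scene pin 531 xrange [395.  515.8] xm 456.8 fit y,slope,z [-201.646    1.143   58.282] rms 8.67 ztop 61.4 bbox [156, 194, 49, 25, 531]
scene pin 138 xrange [603.4 677.2] xm 639.9 fit y,slope,z [3.11226e+02 2.70000e-02 3.18700e+01] rms 4.76 ztop 58.6 bbox [314, 158, 18, 11, 138]
obj [160, 203, 42, 19, 509] [ 401. -299.    5.] [ 502. -187.   35.]
obj [199, 233, 59, 36, 1031] [ 587. -304.    5.] [ 739. -200.   27.]
obj [117, 265, 38, 17, 343] [ 474. -500.    5.] [ 589. -430.   19.]
obj [169, 276, 35, 34, 608] [ 636. -482.    5.] [ 749. -398.   20.]
side red 2065 [ 564.9 -108.9] [436.6  57.6] 2.11 z 1.7 [[346.0, -88.0], [348.0, -146.0], [784.0, -130.0], [782.0, -72.0]]
side red 1191 [553.5 194.5] [435.8  58. ] 1.97 z 1.8 [[3
[... 171 characters left out ...]
.0, -199.0]]
side pin 1488 xrange [380.6 716. ] xm 548.8 fit y,slope,z [34.713  0.053 26.248] rms 1.7 ztop 52.8 bbox [184, 173, 114, 37, 1488]
side pin 1090 xrange [396.8 541.6] xm 469.0 fit y,slope,z [-211.777   -0.251   54.336] rms 13.16 ztop 61.6 bbox [210, 240, 67, 47, 1090]
side pin 143 xrange [600.8 676. ] xm 637.3 fit y,slope,z [ 3.11682e+02 -5.50000e-02  3.13880e+01] rms 4.19 ztop 56.0 bbox [235, 134, 22, 11, 143]
obj [284, 243, 71, 40, 1710] [ 586. -301.    5.] [ 737. -197.   26.]
obj [215, 250, 57, 43, 1451] [ 405. -295.    5.] [ 533. -185.   35.]
obj [344, 312, 58, 28, 1137] [ 635. -480.    5.] [ 750. -397.   19.]
obj [290, 341, 45, 43, 950] [ 492. -500.    5.] [ 588. -432.   19.]
```

```bash
cat >> h.py <<'E'
def plan(tgt,ang=0.0535,obs=None):
    # tool x down, z along pin axis direction (cos,sin) or its negative
    o=obs or arm.get_obs();Rt=R.from_quat(o['ee_rot']);best=None
    for s in (1,-1):
        x=np.array([0,0,-1.]);z=s*np.array([np.cos(ang),np.sin(ang),0]);y=np.cross(z,x)
        rv=(Rt.inv()*R.from_matrix(np.stack([x,y,z],1))).as_rotvec()
        print('s',s,'rotvec',rv.round(4))
    sh=Rt.inv().apply(np.array(tgt)-o['ee_pos'])
    print('shift mm',sh.round(1),'pos',o['ee_pos'].round(1),'F',o['wrist_force'].round(1),'t',round(o['time'],2),'q',o['joint_positions'].round(2))
    return sh
E
python3 -c "
from h import *
print(R.from_quat(arm.get_obs()['ee_rot']).as_matrix().round(3))
plan([550,42,150])"
```

```text
[[-0.001 -0.972  0.235]
 [-0.002  0.235  0.972]
 [-1.     0.    -0.002]]
s 1 rotvec [ 1.2804e+00 -1.7000e-03  1.1000e-03]
s -1 rotvec [-1.8612e+00 -1.2000e-03 -1.8000e-03]
shift mm [  75.4 -524.8 -479.4] pos [152.4 631.3 224.5] F [ 0.6 -0.8  0.8] t 0.1 q [ 1.25  0.12  1.65 -0.    1.37 -0.08]
```

drive_tool --motion '[{"x": 0,"y": -0.04,"z": -0.037,"wx": 0.1,"wy": 0,"wz": 0,"fingers": 1},{"x": 0,"y": -0.08,"z": -0.074,"wx": 0.21,"wy": 0,"wz": 0,"fingers": 1},{"x": 0,"y": -0.12,"z": -0.11,"wx": 0.32,"wy": 0,"wz": 0,"fingers": 1},{"x": 0,"y": -0.165,"z": -0.15,"wx": 0.43,"wy": 0,"wz": 0,"fingers": 1},{"x": 0,"y": -0.21,"z": -0.19,"wx": 0.54,"wy": 0,"wz": 0,"fingers": 1}]'

```text
time: 0.72
ee_pos: [312.4, 395.6, 224.4]
ee_rot: [-0.273, 0.653, 0.272, 0.652]
wrist_force: [1.3, 0.7, -0.5]
opening: 95.2
```

```bash
python3 -c "
from h import *
plan([550,42,150])"
```

```text
s 1 rotvec [ 0.7376 -0.0016  0.0017]
s -1 rotvec [-2.404e+00 -2.200e-03 -2.100e-03]
shift mm [  75.  -417.5  -84.2] pos [312.4 395.6 224.4] F [ 1.3  0.7 -0.5] t 0.72 q [ 0.8  -0.2   1.97 -0.    1.38  0.01]
```

drive_tool --motion '[{"x": 0,"y": -0.045,"z": -0.009,"wx": 0.09,"wy": 0,"wz": 0,"fingers": 1},{"x": 0,"y": -0.1,"z": -0.02,"wx": 0.2,"wy": 0,"wz": 0,"fingers": 1},{"x": 0,"y": -0.155,"z": -0.031,"wx": 0.3,"wy": 0,"wz": 0,"fingers": 1},{"x": 0,"y": -0.21,"z": -0.042,"wx": 0.4,"wy": 0,"wz": 0,"fingers": 1},{"x": 0,"y": -0.26,"z": -0.052,"wx": 0.5,"wy": 0,"wz": 0,"fingers": 1}]'

```text
time: 1.35
ee_pos: [461.3, 174.0, 224.4]
ee_rot: [-0.102, 0.7, 0.1, 0.699]
wrist_force: [0.9, -0.2, -0.4]
opening: 95.0
```

```bash
python3 -c "
from h import *
plan([550,42,150])"
```

```text
s 1 rotvec [ 0.2337 -0.0013  0.002 ]
s -1 rotvec [-2.9079e+00 -2.9000e-03 -1.8000e-03]
shift mm [  74.6 -151.6   47.8] pos [461.3 174.  224.4] F [ 0.9 -0.2 -0.4] t 1.35 q [ 0.25 -0.23  1.99 -0.    1.38 -0.03]
```

drive_tool --motion '[{"x": 0.01,"y": -0.045,"z": 0.014,"wx": 0.08,"wy": 0,"wz": 0.0,"fingers": 1},{"x": 0.025,"y": -0.09,"z": 0.028,"wx": 0.16,"wy": 0,"wz": 0.001,"fingers": 1},{"x": 0.04,"y": -0.13,"z": 0.041,"wx": 0.234,"wy": -0.001,"wz": 0.002,"fingers": 1},{"x": 0.06,"y": -0.1516,"z": 0.0478,"wx": 0.234,"wy": -0.001,"wz": 0.002,"fingers": 1},{"x": 0.0746,"y": -0.1516,"z": 0.0478,"wx": 0.234,"wy": -0.001,"wz": 0.002,"fingers": 1}]'

```text
time: 1.98
ee_pos: [549.9, 40.8, 148.5]
ee_rot: [-0.018, 0.708, 0.018, 0.706]
wrist_force: [0.2, 0.7, 0.4]
opening: 95.2
```

```bash
python3 - <<'E'
from h import *
sh=plan([550,42,70])
o=arm.get_obs();print(R.from_quat(o['ee_rot']).as_matrix().round(4))
p,d=arm.capture('wrist');cv2.imwrite('pics/w1.png',p);np.save('w1.npy',d)
W,_=measure('wrist',p,d,o);pin('wrist',W,(400,-60),(720,100),zmin=35,zmax=58)
p,d=arm.capture('side');cv2.imwrite('pics/s1.png',p)
E
```

```text
s 1 rotvec [-0.0027 -0.0021 -0.0002]
s -1 rotvec [ 3.1389e+00 -2.0000e-04  3.3000e-03]
shift mm [78.5  1.2  0.3] pos [549.9  40.8 148.5] F [0.2 0.7 0.4] t 1.98 q [-0.02 -0.03  1.94 -0.    1.23 -0.07]
[[-2.100e-03 -5.070e-02  9.987e-01]
 [ 0.000e+00  9.987e-01  5.070e-02]
 [-1.000e+00  1.000e-04 -2.100e-03]]
wrist red 16912 [547.4 176.1] [421.7  27.6] 2.13 z 2.1 [[336.0, 182.0], [337.0, 154.0], [759.0, 170.0], [758.0, 198.0]]
wrist red 6839 [556.4 -94.5] [266.8  35.8] 2.83 z 2.3 [[422.0, -83.0], [424.0, -119.0], [690.0, -106.0], [689.0, -70.0]]
wrist pin 22233 xrange [401.6 716.2] xm 559.9 fit y,slope,z [34.786  0.053 26.713] rms 0.6 ztop 52.7 bbox [56, 165, 413, 57, 22233]
```

View pics/w1.png

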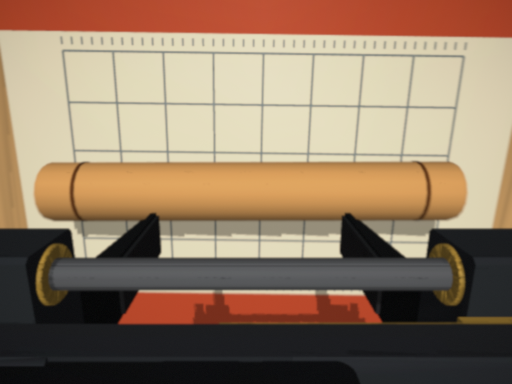

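View pics/s1.png

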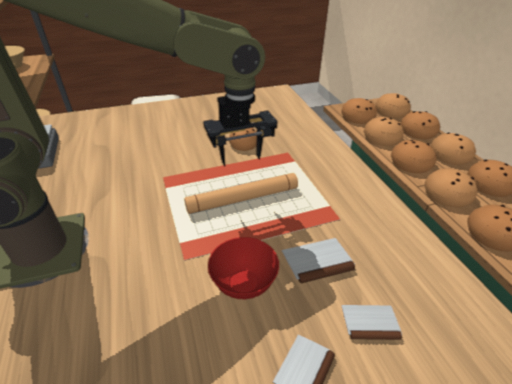

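The wrist view shows the pin across the middle, from (36,190) to (465,190). The fingers are just below it in the image, on its right (-y) side. The wrist fit puts the axis at y≈34.2 at x=550. I'll descend 8 mm behind the axis (+y side) until there is light contact.

drive_tool --motion '[{"x": 0.05,"y": 0.001,"z": 0,"wx": 0,"wy": 0,"wz": 0,"fingers": 1},{"x": 0.08,"y": 0.001,"z": 0,"wx": 0,"wy": 0,"wz": 0,"fingers": 1},{"x": 0.084,"y": 0.001,"z": 0,"wx": 0,"wy": 0,"wz": 0,"fingers": 1},{"x": 0.085,"y": 0.001,"z": 0,"wx": 0,"wy": 0,"wz": 0,"fingers": 1},{"x": 0.086,"y": 0.001,"z": 0,"wx": 0,"wy": 0,"wz": 0,"fingers": 1}]'

```text
time: 2.7
ee_pos: [547.6, 44.1, 63.1]
ee_rot: [-0.019, 0.709, 0.019, 0.705]
wrist_force: [-7.6, 1.2, 9.9]
opening: 95.3
```

```bash
python3 - <<'E'
from h import *
sh=plan([550,42,62])
o=arm.get_obs();print(R.from_quat(o['ee_rot']).as_matrix().round(4),o['moment'])
p,d=arm.capture('wrist');cv2.imwrite('pics/w2.png',p)
W,_=measure('wrist',p,d,o);pin('wrist',W,(400,-60),(720,100),zmin=35,zmax=58)
p,d=arm.capture('side');cv2.imwrite('pics/s2.png',cv2.resize(p[120:270,120:370],None,fx=3,fy=3))
o=arm.get_obs();print(o['ee_pos'],o['wrist_force'])
E
```

```text
s 1 rotvec [ 0.0007 -0.0052 -0.0007]
s -1 rotvec [-3.1409e+00  1.1000e-03 -8.2000e-03]
shift mm [ 1.1 -2.2  2.3] pos [547.6  44.1  63.1] F [-7.6  1.2  9.9] t 2.7 q [-0.02  0.07  2.    0.    1.08 -0.07]
[[-5.200e-03 -5.410e-02  9.985e-01]
 [ 4.000e-04  9.985e-01  5.410e-02]
 [-1.000e+00  7.000e-04 -5.200e-03]] [-0.14263068  0.83679858 -0.03882174]
wrist red 6333 [543.8 164.9] [299.4   9.1] 2.83 z 2.2 [[394.0, 162.0], [395.0, 153.0], [694.0, 168.0], [693.0, 177.0]]
wrist pin 21512 xrange [411.7 687. ] xm 549.2 fit y,slope,z [33.896  0.054 26.805] rms 1.09 ztop 54.1 bbox [0, 199, 512, 59, 21512]
[547.5187708   44.0168329   63.18538124] [-5.51907387 -0.14112741  8.2722324 ]
```

View pics/w2.png

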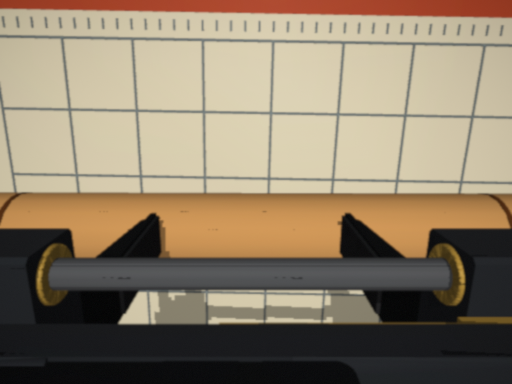

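View pics/s2.png

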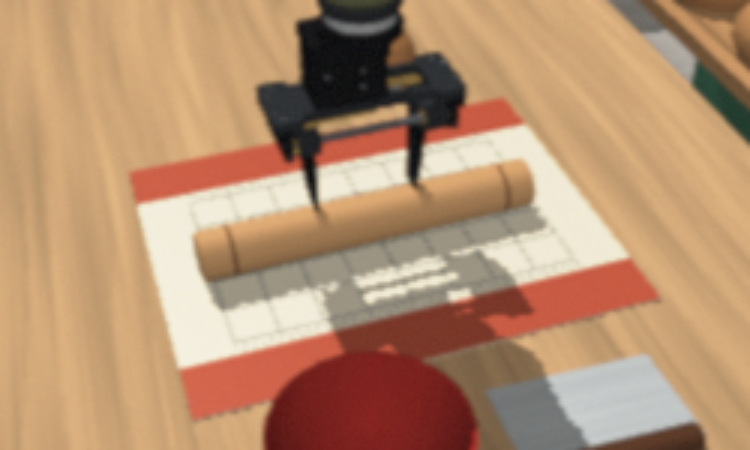

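The fingertips are resting on top of the pin at about 8 N and the pin has not moved. First stroke, to -y.

drive_tool --motion '[{"x": 0.001,"y": -0.006,"z": 0,"wx": 0,"wy": 0,"wz": 0,"fingers": 1},{"x": 0.001,"y": -0.016,"z": 0,"wx": 0,"wy": 0,"wz": 0,"fingers": 1},{"x": 0.001,"y": -0.026,"z": 0,"wx": 0,"wy": 0,"wz": 0,"fingers": 1},{"x": 0.001,"y": -0.034,"z": 0,"wx": 0,"wy": 0,"wz": 0,"fingers": 1},{"x": 0.001,"y": -0.036,"z": 0,"wx": 0,"wy": 0,"wz": 0,"fingers": 1}]'

```text
time: 3.42
ee_pos: [550.0, 7.1, 63.3]
ee_rot: [-0.019, 0.708, 0.019, 0.705]
wrist_force: [-4.5, -0.7, 5.6]
opening: 95.1
```

```bash
cat > look.py <<'E'
from h import *
import sys
o=arm.get_obs();print('pos',o['ee_pos'].round(1),'F',o['wrist_force'].round(1),'t',round(o['time'],2),'q',o['joint_positions'].round(2), 'dev from down',(R.from_quat(o['ee_rot']).as_matrix()).round(3).tolist())
p,d=arm.capture('wrist');cv2.imwrite(f'pics/w{sys.argv[1]}.png',p)
W=cloud('wrist',d,o);y=o['ee_pos'][1];pin('wrist',W,(400,y-60),(700,y+70),zmin=35,zmax=56)
if len(sys.argv)>2:
    p,d=arm.capture('side');W,_=measure('side',p,d);pin('side',W,(350,-150),(800,60),zmin=35,zmax=56);cv2.imwrite(f'pics/s{sys.argv[1]}.png',p)
E
python3 look.py 3 s
```

```text
pos [550.    7.1  63.3] F [-4.5 -0.7  5.6] t 3.42 q [-0.08  0.07  2.   -0.    1.08 -0.14] dev from down [[-0.004, -0.053, 0.999], [0.0, 0.999, 0.053], [-1.0, 0.0, -0.004]]
wrist pin 35226 xrange [417.7 684.8] xm 550.7 fit y,slope,z [15.448  0.054 26.762] rms 0.65 ztop 52.9 bbox [0, 167, 512, 88, 35226]
side red 2057 [ 565.1 -108.4] [436.6  60.4] 2.08 z 1.6 [[346.0, -86.0], [348.0, -147.0], [784.0, -131.0], [782.0, -70.0]]
side red 707 [ 468.5 -250.4] [77.4 77.6] 35.33 z 5.4 [[414.0, -241.0], [459.0, -304.0], [522.0, -260.0], [478.0, -196.0]]
side red 480 [416.  188.2] [161.3  57.3] 3.15 z 1.6 [[334.0, 212.0], [337.0, 155.0], [498.0, 164.0], [495.0, 221.0]]
side pin 1327 xrange [381.4 717.6] xm 550.0 fit y,slope,z [15.989  0.054 26.199] rms 1.68 ztop 53.5 bbox [185, 176, 116, 37, 1327]
```

Stroke 1: the tip went 37 mm and the pin rolled 18.5 mm with no yaw, which is pure rolling. I'll lift, step back 17.5 mm, press and push again.

drive_tool --motion '[{"x": -0.008,"y": 0.0,"z": 0,"wx": 0,"wy": 0,"wz": 0,"fingers": 1},{"x": -0.01,"y": 0.012,"z": 0,"wx": 0,"wy": 0,"wz": 0,"fingers": 1},{"x": -0.006,"y": 0.0175,"z": 0,"wx": 0,"wy": 0,"wz": 0,"fingers": 1},{"x": -0.001,"y": 0.0175,"z": 0,"wx": 0,"wy": 0,"wz": 0,"fingers": 1},{"x": 0.0008,"y": 0.0175,"z": 0,"wx": 0,"wy": 0,"wz": 0,"fingers": 1}]'

```text
time: 4.15
ee_pos: [549.0, 24.8, 63.0]
ee_rot: [-0.019, 0.709, 0.019, 0.705]
wrist_force: [-6.9, 0.1, 14.0]
opening: 95.4
```

drive_tool --motion '[{"x": 0.0005,"y": -0.006,"z": 0,"wx": 0,"wy": 0,"wz": 0,"fingers": 1},{"x": 0.0005,"y": -0.016,"z": 0,"wx": 0,"wy": 0,"wz": 0,"fingers": 1},{"x": 0.0005,"y": -0.026,"z": 0,"wx": 0,"wy": 0,"wz": 0,"fingers": 1},{"x": 0.0005,"y": -0.034,"z": 0,"wx": 0,"wy": 0,"wz": 0,"fingers": 1},{"x": 0.0005,"y": -0.036,"z": 0,"wx": 0,"wy": 0,"wz": 0,"fingers": 1}]'

```text
time: 4.78
ee_pos: [550.9, -11.6, 63.3]
ee_rot: [-0.019, 0.709, 0.019, 0.705]
wrist_force: [-3.9, 0.6, 7.1]
opening: 95.2
```

```bash
python3 look.py 4
```

```text
pos [550.9 -11.6  63.3] F [-3.9  0.6  7.1] t 4.78 q [-0.12  0.07  2.   -0.    1.08 -0.17] dev from down [[-0.006, -0.054, 0.999], [-0.0, 0.999, 0.054], [-1.0, -0.0, -0.006]]
wrist pin 35205 xrange [418.5 685.5] xm 551.2 fit y,slope,z [-3.037  0.054 26.769] rms 0.64 ztop 52.9 bbox [0, 167, 512, 87, 35205]
```

drive_tool --motion '[{"x": -0.008,"y": 0.0,"z": 0,"wx": 0,"wy": -0.005,"wz": 0,"fingers": 1},{"x": -0.01,"y": 0.012,"z": 0,"wx": 0,"wy": -0.005,"wz": 0,"fingers": 1},{"x": -0.006,"y": 0.0175,"z": 0,"wx": 0,"wy": -0.005,"wz": 0,"fingers": 1},{"x": -0.001,"y": 0.0175,"z": 0,"wx": 0,"wy": -0.005,"wz": 0,"fingers": 1},{"x": 0.0006,"y": 0.0175,"z": 0,"wx": 0,"wy": -0.005,"wz": 0,"fingers": 1}]'

```text
time: 5.45
ee_pos: [549.8, 5.9, 63.0]
ee_rot: [-0.019, 0.708, 0.019, 0.706]
wrist_force: [-5.5, -0.1, 12.0]
opening: 94.8
```

drive_tool --motion '[{"x": 0.0006,"y": -0.006,"z": 0,"wx": 0,"wy": 0,"wz": 0,"fingers": 1},{"x": 0.0006,"y": -0.016,"z": 0,"wx": 0,"wy": 0,"wz": 0,"fingers": 1},{"x": 0.0006,"y": -0.026,"z": 0,"wx": 0,"wy": 0,"wz": 0,"fingers": 1},{"x": 0.0006,"y": -0.034,"z": 0,"wx": 0,"wy": 0,"wz": 0,"fingers": 1},{"x": 0.0006,"y": -0.036,"z": 0,"wx": 0,"wy": 0,"wz": 0,"fingers": 1}]'

```text
time: 6.08
ee_pos: [551.7, -30.6, 63.1]
ee_rot: [-0.019, 0.708, 0.019, 0.706]
wrist_force: [-3.6, -1.3, 7.1]
opening: 94.7
```

```bash
python3 look.py 5
```

```text
pos [551.7 -30.6  63.1] F [-3.6 -1.3  7.1] t 6.08 q [-0.15  0.07  2.   -0.    1.08 -0.21] dev from down [[-0.003, -0.054, 0.999], [-0.001, 0.999, 0.054], [-1.0, -0.001, -0.003]]
wrist pin 35391 xrange [419.8 686.6] xm 552.6 fit y,slope,z [-21.621   0.052  26.73 ] rms 0.67 ztop 52.9 bbox [0, 166, 512, 89, 35391]
```

drive_tool --motion '[{"x": -0.008,"y": 0.0,"z": 0,"wx": 0,"wy": -0.002,"wz": 0,"fingers": 1},{"x": -0.01,"y": 0.012,"z": 0,"wx": 0,"wy": -0.002,"wz": 0,"fingers": 1},{"x": -0.006,"y": 0.0175,"z": 0,"wx": 0,"wy": -0.002,"wz": 0,"fingers": 1},{"x": -0.001,"y": 0.0175,"z": 0,"wx": 0,"wy": -0.002,"wz": 0,"fingers": 1},{"x": 0.0006,"y": 0.0175,"z": 0,"wx": 0,"wy": -0.002,"wz": 0,"fingers": 1}]'

```text
time: 6.75
ee_pos: [550.7, -13.1, 63.0]
ee_rot: [-0.02, 0.708, 0.019, 0.706]
wrist_force: [-6.3, 0.3, 13.1]
opening: 95.4
```

drive_tool --motion '[{"x": 0.0006,"y": -0.006,"z": 0,"wx": 0,"wy": 0,"wz": 0,"fingers": 1},{"x": 0.0006,"y": -0.016,"z": 0,"wx": 0,"wy": 0,"wz": 0,"fingers": 1},{"x": 0.0006,"y": -0.025,"z": 0,"wx": 0,"wy": 0,"wz": 0,"fingers": 1},{"x": 0.0006,"y": -0.033,"z": 0,"wx": 0,"wy": 0,"wz": 0,"fingers": 1},{"x": 0.0006,"y": -0.0345,"z": 0,"wx": 0,"wy": 0,"wz": 0,"fingers": 1}]'

```text
time: 7.38
ee_pos: [552.5, -48.1, 63.1]
ee_rot: [-0.02, 0.708, 0.019, 0.706]
wrist_force: [-4.3, -0.3, 7.3]
opening: 95.3
```

```bash
python3 look.py 6
```

```text
pos [552.5 -48.1  63.1] F [-4.3 -0.3  7.3] t 7.38 q [-0.18  0.08  1.99 -0.    1.08 -0.24] dev from down [[-0.003, -0.055, 0.999], [-0.002, 0.999, 0.055], [-1.0, -0.001, -0.003]]
wrist pin 35272 xrange [420.7 687.4] xm 553.9 fit y,slope,z [-39.6     0.053  26.775] rms 0.67 ztop 53.0 bbox [0, 167, 512, 88, 35272]
```

drive_tool --motion '[{"x": -0.008,"y": 0.0,"z": 0,"wx": 0,"wy": -0.002,"wz": 0,"fingers": 1},{"x": -0.01,"y": 0.012,"z": 0,"wx": 0,"wy": -0.002,"wz": 0,"fingers": 1},{"x": -0.006,"y": 0.0175,"z": 0,"wx": 0,"wy": -0.002,"wz": 0,"fingers": 1},{"x": -0.001,"y": 0.0175,"z": 0,"wx": 0,"wy": -0.002,"wz": 0,"fingers": 1},{"x": 0.0006,"y": 0.0175,"z": 0,"wx": 0,"wy": -0.002,"wz": 0,"fingers": 1}]'

```text
time: 8.05
ee_pos: [551.4, -30.6, 63.0]
ee_rot: [-0.02, 0.707, 0.019, 0.706]
wrist_force: [-5.4, -0.2, 12.6]
opening: 95.1
```

drive_tool --motion '[{"x": 0.0006,"y": -0.006,"z": 0,"wx": 0,"wy": 0,"wz": 0,"fingers": 1},{"x": 0.0006,"y": -0.016,"z": 0,"wx": 0,"wy": 0,"wz": 0,"fingers": 1},{"x": 0.0006,"y": -0.025,"z": 0,"wx": 0,"wy": 0,"wz": 0,"fingers": 1},{"x": 0.0006,"y": -0.033,"z": 0,"wx": 0,"wy": 0,"wz": 0,"fingers": 1},{"x": 0.0006,"y": -0.0345,"z": 0,"wx": 0,"wy": 0,"wz": 0,"fingers": 1}]'

```text
time: 8.68
ee_pos: [553.3, -65.7, 63.2]
ee_rot: [-0.02, 0.708, 0.019, 0.706]
wrist_force: [-4.3, -0.5, 7.1]
opening: 95.1
```

```bash
python3 look.py 7
```

```text
pos [553.3 -65.7  63.2] F [-4.3 -0.5  7.1] t 8.68 q [-0.21  0.08  1.99 -0.    1.08 -0.27] dev from down [[-0.002, -0.055, 0.998], [-0.002, 0.998, 0.055], [-1.0, -0.002, -0.003]]
wrist pin 35105 xrange [421.4 688.1] xm 554.4 fit y,slope,z [-5.7566e+01  5.4000e-02  2.6777e+01] rms 0.66 ztop 52.9 bbox [0, 167, 512, 88, 35105]
```

drive_tool --motion '[{"x": -0.008,"y": 0.0,"z": 0,"wx": 0,"wy": -0.002,"wz": 0,"fingers": 1},{"x": -0.01,"y": 0.012,"z": 0,"wx": 0,"wy": -0.002,"wz": 0,"fingers": 1},{"x": -0.006,"y": 0.0175,"z": 0,"wx": 0,"wy": -0.002,"wz": 0,"fingers": 1},{"x": -0.001,"y": 0.0175,"z": 0,"wx": 0,"wy": -0.002,"wz": 0,"fingers": 1},{"x": 0.0006,"y": 0.0175,"z": 0,"wx": 0,"wy": -0.002,"wz": 0,"fingers": 1}]'

```text
time: 9.35
ee_pos: [552.2, -48.1, 63.0]
ee_rot: [-0.021, 0.707, 0.019, 0.706]
wrist_force: [-5.6, -0.7, 13.2]
opening: 95.1
```

drive_tool --motion '[{"x": 0.0006,"y": -0.006,"z": 0,"wx": 0,"wy": 0,"wz": 0,"fingers": 1},{"x": 0.0006,"y": -0.016,"z": 0,"wx": 0,"wy": 0,"wz": 0,"fingers": 1},{"x": 0.0006,"y": -0.025,"z": 0,"wx": 0,"wy": 0,"wz": 0,"fingers": 1},{"x": 0.0006,"y": -0.033,"z": 0,"wx": 0,"wy": 0,"wz": 0,"fingers": 1},{"x": 0.0006,"y": -0.0345,"z": 0,"wx": 0,"wy": 0,"wz": 0,"fingers": 1}]'

```text
time: 9.98
ee_pos: [554.1, -83.2, 63.2]
ee_rot: [-0.021, 0.708, 0.019, 0.706]
wrist_force: [-4.7, -0.8, 7.8]
opening: 94.6
```

```bash
python3 look.py 8
```

```text
pos [554.1 -83.2  63.2] F [-4.7 -0.8  7.8] t 9.97 q [-0.24  0.09  1.98 -0.    1.08 -0.3 ] dev from down [[-0.002, -0.056, 0.998], [-0.003, 0.998, 0.056], [-1.0, -0.003, -0.003]]
wrist pin 34998 xrange [422. 689.] xm 555.1 fit y,slope,z [-7.5482e+01  5.4000e-02  2.6739e+01] rms 0.65 ztop 52.9 bbox [0, 168, 512, 87, 34998]
```

drive_tool --motion '[{"x": -0.008,"y": 0.0,"z": 0,"wx": 0,"wy": -0.002,"wz": 0,"fingers": 1},{"x": -0.01,"y": 0.012,"z": 0,"wx": 0,"wy": -0.002,"wz": 0,"fingers": 1},{"x": -0.006,"y": 0.016,"z": 0,"wx": 0,"wy": -0.002,"wz": 0,"fingers": 1},{"x": -0.001,"y": 0.016,"z": 0,"wx": 0,"wy": -0.002,"wz": 0,"fingers": 1},{"x": 0.0006,"y": 0.016,"z": 0,"wx": 0,"wy": -0.002,"wz": 0,"fingers": 1}]'

```text
time: 10.65
ee_pos: [553.1, -67.3, 63.0]
ee_rot: [-0.021, 0.707, 0.019, 0.706]
wrist_force: [-5.0, -0.2, 12.2]
opening: 95.1
```

drive_tool --motion '[{"x": 0.0006,"y": -0.006,"z": 0,"wx": 0,"wy": 0,"wz": 0,"fingers": 1},{"x": 0.0006,"y": -0.016,"z": 0,"wx": 0,"wy": 0,"wz": 0,"fingers": 1},{"x": 0.0006,"y": -0.025,"z": 0,"wx": 0,"wy": 0,"wz": 0,"fingers": 1},{"x": 0.0006,"y": -0.032,"z": 0,"wx": 0,"wy": 0,"wz": 0,"fingers": 1},{"x": 0.0006,"y": -0.033,"z": 0,"wx": 0,"wy": 0,"wz": 0,"fingers": 1}]'

```text
time: 11.28
ee_pos: [554.9, -100.9, 63.2]
ee_rot: [-0.021, 0.708, 0.018, 0.706]
wrist_force: [-4.2, -0.2, 6.5]
opening: 94.9
```

```bash
python3 look.py 9 s
```

```text
pos [ 554.9 -100.9   63.2] F [-4.2 -0.2  6.5] t 11.28 q [-0.27  0.09  1.97 -0.01  1.08 -0.33] dev from down [[-0.002, -0.056, 0.998], [-0.004, 0.998, 0.056], [-1.0, -0.004, -0.002]]
wrist pin 35160 xrange [422.9 689.8] xm 555.8 fit y,slope,z [-9.2690e+01  5.4000e-02  2.6758e+01] rms 0.65 ztop 52.9 bbox [0, 166, 512, 87, 35160]
side red 858 [ 635.4 -114.1] [297.9  54.8] 5.89 z 1.8 [[484.0, -102.0], [490.0, -157.0], [786.0, -126.0], [781.0, -72.0]]
side red 700 [ 469.9 -246.8] [74.6 78.9] 75.12 z 5.4 [[422.0, -273.0], [498.0, -293.0], [518.0, -221.0], [441.0, -201.0]]
side red 684 [456.5 190.6] [241.9  57.5] 2.15 z 1.6 [[335.0, 215.0], [337.0, 157.0], [578.0, 166.0], [576.0, 224.0]]
side red 417 [ 407.6 -114.8] [120.9  53.7] 1.45 z 1.5 [[346.0, -89.0], [348.0, -143.0], [469.0, -140.0], [467.0, -86.0]]
side pin 1631 xrange [387.4 722.5] xm 555.5 fit y,slope,z [-9.2252e+01  5.4000e-02  2.6188e+01] rms 1.54 ztop 52.9 bbox [194, 198, 125, 43, 1631]
```

16.2 mm is left to the strip's centre line, so the last stroke is 32 mm of tip travel.

drive_tool --motion '[{"x": -0.008,"y": 0.0,"z": 0,"wx": 0,"wy": -0.002,"wz": 0,"fingers": 1},{"x": -0.01,"y": 0.012,"z": 0,"wx": 0,"wy": -0.002,"wz": 0,"fingers": 1},{"x": -0.006,"y": 0.016,"z": 0,"wx": 0,"wy": -0.002,"wz": 0,"fingers": 1},{"x": -0.001,"y": 0.016,"z": 0,"wx": 0,"wy": -0.002,"wz": 0,"fingers": 1},{"x": 0.0006,"y": 0.016,"z": 0,"wx": 0,"wy": -0.002,"wz": 0,"fingers": 1}]'

```text
time: 12.0
ee_pos: [553.9, -84.9, 63.0]
ee_rot: [-0.022, 0.707, 0.019, 0.706]
wrist_force: [-6.1, 0.1, 12.2]
opening: 94.8
```

drive_tool --motion '[{"x": 0.0006,"y": -0.007,"z": 0,"wx": 0,"wy": 0,"wz": 0,"fingers": 1},{"x": 0.0006,"y": -0.017,"z": 0,"wx": 0,"wy": 0,"wz": 0,"fingers": 1},{"x": 0.0006,"y": -0.026,"z": 0,"wx": 0,"wy": 0,"wz": 0,"fingers": 1},{"x": 0.0006,"y": -0.0315,"z": 0,"wx": 0,"wy": 0,"wz": 0,"fingers": 1},{"x": 0.0006,"y": -0.0315,"z": 0,"wx": 0,"wy": 0,"wz": 0,"fingers": 1}]'

```text
time: 12.62
ee_pos: [555.6, -117.1, 63.2]
ee_rot: [-0.022, 0.708, 0.018, 0.706]
wrist_force: [-3.6, 0.6, 7.0]
opening: 95.1
```

```bash
python3 look.py 10 s
```

```text
pos [ 555.6 -117.1   63.2] F [-3.6  0.6  7. ] t 12.62 q [-0.3   0.1   1.96 -0.01  1.08 -0.35] dev from down [[-0.002, -0.057, 0.998], [-0.005, 0.998, 0.057], [-1.0, -0.005, -0.002]]
wrist pin 35045 xrange [423.6 690.5] xm 556.8 fit y,slope,z [-1.09099e+02  5.40000e-02  2.67410e+01] rms 0.65 ztop 52.9 bbox [0, 167, 512, 88, 35045]
side red 701 [458.5 189.4] [246.2  54.6] 2.77 z 1.6 [[334.0, 211.0], [337.0, 156.0], [583.0, 168.0], [580.0, 223.0]]
side red 701 [ 469.7 -247.7] [72.7 79.2] 76.42 z 5.3 [[423.0, -274.0], [500.0, -292.0], [517.0, -222.0], [440.0, -203.0]]
side red 482 [ 655.4 -107.3] [256.2  53.6] 3.2 z 1.8 [[526.0, -88.0], [529.0, -141.0], [785.0, -127.0], [782.0, -73.0]]
side red 301 [ 386.8 -115.8] [79.9 55.5] 0.55 z 1.4 [[347.0, -88.0], [347.0, -144.0], [427.0, -143.0], [426.0, -88.0]]
side pin 1680 xrange [388.7 723.2] xm 557.0 fit y,slope,z [-1.08527e+02  5.30000e-02  2.61100e+01] rms 1.49 ztop 53.0 bbox [196, 202, 126, 44, 1680]
```

The axis is at -109 on the centre line (-108.9 there). Now I lift straight up.

drive_tool --motion '[{"x": -0.008,"y": 0,"z": 0,"wx": 0,"wy": 0,"wz": 0,"fingers": 1},{"x": -0.03,"y": 0,"z": 0,"wx": 0,"wy": 0,"wz": 0,"fingers": 1},{"x": -0.07,"y": 0,"z": 0,"wx": 0,"wy": 0,"wz": 0,"fingers": 1},{"x": -0.11,"y": 0.02,"z": 0,"wx": 0,"wy": 0,"wz": 0,"fingers": 1},{"x": -0.14,"y": 0.05,"z": 0,"wx": 0,"wy": 0,"wz": 0,"fingers": 1}]'

```text
time: 13.35
ee_pos: [553.5, -66.2, 204.9]
ee_rot: [-0.022, 0.707, 0.018, 0.707]
wrist_force: [0.2, 0.3, -0.6]
opening: 94.9
```

drive_tool --motion '[{"x": 0,"y": 0.05,"z": 0,"wx": 0,"wy": 0,"wz": 0,"fingers": 1},{"x": 0,"y": 0.1,"z": 0,"wx": 0,"wy": 0,"wz": 0,"fingers": 1},{"x": 0,"y": 0.13,"z": 0,"wx": 0,"wy": 0,"wz": 0,"fingers": 1},{"x": 0,"y": 0.13,"z": 0,"wx": 0,"wy": 0,"wz": 0,"fingers": 1},{"x": 0,"y": 0.13,"z": 0,"wx": 0,"wy": 0,"wz": 0,"fingers": 1}]'

```text
time: 13.98
ee_pos: [546.2, 63.1, 204.1]
ee_rot: [-0.022, 0.707, 0.017, 0.707]
wrist_force: [0.1, -0.9, -0.5]
opening: 95.0
```

```bash
python3 - <<'E'
from h import *
o=arm.get_obs();print(o['ee_pos'],o['wrist_force'])
for n in ('side','scene'):
    p,d=arm.capture(n);cv2.imwrite(f'pics/{n}_end.png',p);W,_=measure(n,p,d);pin(n,W,(350,-150),(800,60),zmin=35,zmax=56)
    m=(W[...,2]>5)&(W[...,2]<35)&(W[...,1]<-150)&(W[...,0]>300)&(W[...,0]<1000)&(W[...,1]>-500)
    nl,lab,st,_=cv2.connectedComponentsWithStats(m.astype(np.uint8))
    for i in range(1,nl):
        if st[i,4]>300: q=W[lab==i];print('obj',q.min(0).round(),q.max(0).round())
E
```

```text
[546.22653629  63.13488471 204.05853442] [ 0.08784672 -0.89375319 -0.45535933]
side red 1189 [553.2 194.6] [435.9  57.9] 2.61 z 1.8 [[334.0, 214.0], [337.0, 156.0], [772.0, 176.0], [770.0, 233.0]]
side red 697 [ 466.  -248.5] [73.6 78.9] 85.51 z 5.3 [[424.0, -282.0], [502.0, -288.0], [508.0, -215.0], [430.0, -209.0]]
side red 489 [ 655.3 -104.3] [255.   56.6] 2.23 z 1.8 [[527.0, -81.0], [529.0, -138.0], [784.0, -128.0], [782.0, -71.0]]
side red 306 [ 386.2 -115.4] [79.8 54.5] 3.92 z 1.4 [[345.0, -91.0], [348.0, -145.0], [428.0, -140.0], [424.0, -86.0]]
side pin 1738 xrange [388.5 723.5] xm 556.3 fit y,slope,z [-1.08395e+02  5.30000e-02  2.62150e+01] rms 1.43 ztop 52.8 bbox [196, 202, 125, 44, 1738]
obj [ 586. -301.    5.] [ 737. -196.   27.]
obj [ 404. -295.    5.] [ 533. -186.   35.]
obj [ 635. -479.    5.] [ 749. -398.   19.]
obj [ 488. -500.    5.] [ 587. -437.   19.]
scene red 883 [551.4 194.4] [442.2  61.8] 1.99 z 1.5 [[329.0, 218.0], [331.0, 156.0], [773.0, 171.0], [771.0, 233.0]]
scene red 228 [ 752.7 -100.8] [62.4 59. ] 4.07 z 1.6 [[720.0, -74.0], [724.0, -132.0], [786.0, -128.0], [782.0, -69.0]]
scene pin 1001 xrange [390.9 728.3] xm 558.8 fit y,slope,z [-1.10399e+02  5.40000e-02  2.60570e+01] rms 2.3 ztop 53.7 bbox [190, 184, 92, 44, 1001]
obj [ 402. -298.    5.] [ 501. -187.   35.]
obj [ 587. -304.    5.] [ 739. -198.   27.]
obj [ 489. -500.    5.] [ 588. -429.   19.]
obj [ 636. -482.    5.] [ 753. -396.   22.]
```

View pics/side_end.png

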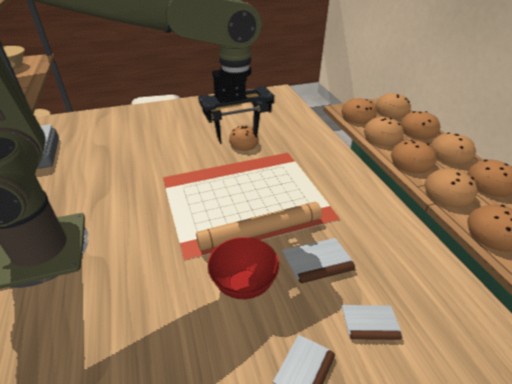

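View pics/scene_end.png

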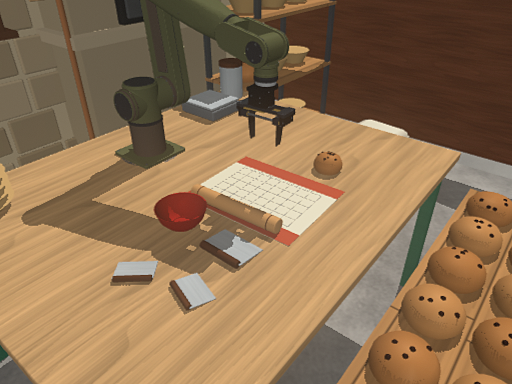

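Both views show the pin lying along the right strip: (200–320, 225) in the side view and (195–282, 210) in the scene view. The scraper, bowl and loaf are where they were, and the hand is clear at z≈204.

```bash
python3 -c "
from bench import arm
print(arm.finish_job())"
```

```text
the job is handed in; nothing more can be done
None
```

The rolling pin is parked on the right-hand rust-red strip, the side where the large scraper lies, and I handed the job in at about 14 s. I rolled it there from above in eight short strokes with both fingertips on its top, then lifted the hand straight up and moved it clear.

- **Position:** the last checks put the pin's axis at y ≈ -108.4 mm (side camera) and -110.4 mm (scene camera), against a strip centre line of about -108.9 mm there. Its axis is about 0.015 rad off the strip's direction, so each end is off by under 3 mm. The 340 mm length lies within the 440 mm strip.
- **Rolling:** the pin moved half as far as the fingertips on every stroke I measured, so it rolled rather than dragged. The highest upward force reading at the end of a move was 14 N.
- **Stillness:** the side camera gave the same position before and after the hand came off. The wrist force was then about zero.
- **Other things:** the scraper and bowl measured within 1 to 2 mm of where they started. I checked the loaf only by eye, and it looked unmoved.

No check failed. The 2 mm difference between the two cameras is within their calibration error.

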